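# Load a blank under the rail of a board cutter

## Robot

A 6-joint arm with a two-finger parallel gripper is mounted at the origin on the work surface. World frame = base frame: x ahead of the robot, y to its left, z up, the work surface at z = 0. Lengths are in m, angles in degrees, forces in N, time in s.
With the tool pointing down it reaches from about 0.4 to 0.825 m from the base axis. Payload 7 kg.
Tool frame: the origin (TCP) lies on the centre line of the jaws, within the pads' length; the fingertips stand 14 mm ahead of it and the grasp point (between the pads) lies 5 mm behind it; z points along the fingers, x is the direction in which the jaws open and shut, and the axes are right-handed (so a half turn about z gives the same grasp; the last joint's range is limited). The gripper opens to 88 mm and grips with 3 to 60 N. Pads are 19 mm wide; open, the fingers measure 130 mm over their backs; the gripper's body (78 mm by 193 mm) begins 47 mm behind the grasp point.
Start: joints at [-60.671, 20.546, 0.682, 0, -70.136, -16.507], TCP at [0.15, -0.658, 0.241] pointing down, gripper open.
Joint ranges: [-176.03, 176.03], [-82.01, 121.73], [-58.28, 71.71], [-173.87, 95.51], [-174.79, -0.11], [-173.66, 173.66]. Speed limits (degrees/s): [136.94, 136.94, 172.46, 180, 180, 180].

## Interface

Orientations are given as [roll, pitch, yaw] about the fixed x, y, z axes, in that order (R = Rz(yaw) Ry(pitch) Rx(roll)).
In Python, from plant import * gives the robot as it stands.
- The arm moves only by the shell command python3 -m handwheel 'ROWS' [OPENING]. ROWS is JSON, a list of rows, each a list of 2 entries, a list of its own where there are three numbers: the shift along the tool's x, y, z each as a share of 0.2 m, from -1 to 1, then the turn, a rotation vector about the tool's x, y, z each as a share of 360 degrees, from -1 to 1. In form: [[[tx, ty, tz], [ax, ay, az]], ...]. A call has 1 to 5 rows; each row is the pose to reach, as a shift and turn from the pose commanded when the call began, along the tool's axes at that moment, turning the shorter way round; what a row does not reach only later rows make up. A row lasts 1/12 s, in which the tool goes at most 41.7 mm and 7.16 degrees, less where a joint would pass 70% of its speed; a pose out of reach is approached as far as the arm can. A call with a number of a shift or a turn outside -1 to 1 is refused whole. A call with a gripper value outside its range is refused whole. OPENING is the closure, from -1 (fully open) to 1 (shut), set as the call begins (- or left out, the last holds). The fingers move at their own pace and stop on an object; the grip force is fixed at half the most. Time passes only in rows, so rows that repeat a pose let the fingers close. It gives the time, the measured TCP pose, the force and the opening at its end, in the units of the state.
- get_obs(): the state, without advancing time (a new reading comes with each control period).
- snapshot(name): name is "side" or "top" or "wrist"; returns a dict with "color" (480x640x3 uint8, red, green, blue), "z_map" (480x640 float32, m along the optical axis (not along the pixel's ray), 0 where there is no reading), "intrinsics" (3x3 intrinsics, pixels), "distortion" ([k1, k2, p1, p2, k3] as OpenCV has them; the pictures are not rectified), "rvec" (rotation vector, rad) and "tvec" (3), from world to camera coordinates, as OpenCV has them. Camera axes: x right, y down, z forward; pixel columns grow to the right and rows downward; lengths in m; the calibration is good to about 2 mm. A picture is of the moment at which its call begins.
- close_job(): hands the job in, once; it reports no verdict.
The state is a dict: "clock": time; "joint_pos": joint angles; "qvel": joint speeds; "tau": joint torques, N m; "tool_pos": TCP position; "orientation": TCP orientation; "force": force on the tool from outside, world axes, zero at the start; "moment": the same for the moment, N m; "opening": finger opening in m.
Only numpy, scipy, OpenCV 4.12 (cv2) and the standard library are available. Lean on these libraries where they do the work, as an engineer would, in place of code of your own. Each camera call takes 0.05 s, during which the arm holds its last target. There are 200 camera calls.

## Task

Push the tan board blank across the bed of the board cutter and under its low aluminium rail, until it lies square with its long edge fully against the steel side fence and its front edge fully against the end stop. Only push it with the fingertips: keep it flat on the bed all the way, never lifted or tipped up, and leave the yellow-black cutting carriage, the brass weight, the knife block, the brush mug and the glue bottle where they are. Finish clear of everything.

Things in the scene. Friction and masses are not known exactly. Their poses are not given: they have to be found in the camera images.
- cutter: Fixed bench board cutter; position and yaw vary. Origin: on the table under the centre of the bed. +x points across the bed to the side fence (roughly away from the robot), -y is the feed direction (the blank travels to -y), z up. Other entries use these axes. Bed: 340 (x) by 460 (y) mm, black top with a grey grid, at z = 22 mm.
- fence (a point): Foot of the middle of the steel side fence's face, at bed height; the face looks to -x and lies at x = +120 mm of the cutter. The strip is 15 mm thick, 12 mm high above the bed and runs 220 mm either way along y, also under the rail.
- rail (a point): Middle of the underside of the aluminium rail, 14 mm above the bed (4 mm above the blank's top), at x = 0, y = -90 mm of the cutter. The rail is 44 mm wide (y), 14 mm thick and runs along x over the whole bed, on black end blocks 28 (x) by 56 (y) mm, 34 mm high above the bed, at x = -156 and +156 mm.
- stop: Aluminium end stop, fixed on the bed beyond the rail; its setting along the feed varies. Origin: at bed height, at the foot of the middle of its face; axes parallel to the cutter's. The face looks to +y, back towards the oncoming blank, is 90 mm wide (x) and 16 mm high, and lies 20 to 50 mm beyond the rail.
- blank_mid (a point): Centre, half-way up, of the loose tan blank: rigid board 110 (x) by 150 (y) by 10 mm, about 0.1 kg. Starts flat, wholly on the rail's +y side, 15 to 65 mm off the fence, up to 0.25 rad out of square. Home: centre 55 mm from the fence face and 75 mm from the stop's face; its rear edge then still lies 56 to 86 mm short of the rail. Slides with 0.2 to 0.6 N (friction about 0.35 on bed and fence).
- carriage_knob (a point): Top of the yellow knob of the cutting carriage (black block 62 by 60 mm with a yellow blade guard), which rides on the rail at the end nearest the robot; its top is 67 mm above the bed. It slides along the rail with about 3 N: leave it parked.
- weight: Loose brass holding-down weight, 40 mm diameter, 46 mm high, standing on the bed beside the stop, nearer the robot, out of the blank's way. Origin: centre of its underside. Leave alone.
- knife_block: Loose plywood block with grey felt and two upright blades, 85 (x) by 115 (y) by 30 mm, 66 mm high with blades, on the table left of the cutter. Origin: centre of its underside. Leave alone.
- brush_mug: Loose white mug with brushes, 76 mm diameter, 85 mm high, about 180 mm with brushes, on the table right of the cutter. Origin: centre of its underside. Leave alone.
- glue: Loose white glue bottle with orange cap, 44 mm diameter, 120 mm high, on the table left of the cutter, farther from the robot. Origin: centre of its underside. Leave alone.
Not all that is in view belongs to the job. There is more than one size of the part that bears blank_mid; the job needs the smallest.

How it is judged (in metres and radians):
At the end, for the whole second after the job is handed in: The blank lies still and flat on the bed under the rail, its long edge within 3 mm of the side fence and its front edge within 3 mm of the end stop, square to the cutter within 0.025 rad (x of blank_mid in the frame of cutter between 0.062 and 0.068 m and y of blank_mid in the frame of stop between 0.072 and 0.078 m and angle between the x axis of blank_mid and the x axis of cutter, either way round below 0.025 rad and z of blank_mid in the frame of cutter below 0.029 m and angle between blank_mid's own z axis and vertical below 0.03 rad and linear speed of blank below 0.01 m/s); the robot touches nothing.
It fails at once if the blank is lifted off the bed (its centre more than 6 mm up) (z of blank_mid in the frame of cutter above 0.033 m).
It fails at once if the blank is tipped (more than 0.06 rad) (angle between blank_mid's own z axis and vertical above 0.06 rad).
It fails at once if the cutting carriage is moved by more than 15 mm (distance of carriage_knob from where it was at the start of the episode above 0.015 m).
It fails at once if the weight or the knife block is moved by more than 15 mm or tipped (distance of any of weight, knife_block from where it was at the start of the episode above 0.015 m or angle between any of weight, knife_block's own z axis and vertical above 0.3 rad).
It fails at once if the brush mug or the glue is moved by more than 15 mm or tipped (distance of any of brush_mug, glue from where it was at the start of the episode above 0.015 m or angle between any of brush_mug, glue's own z axis and vertical above 0.3 rad).
It also fails if it takes over 58 s, if anything falls off the work surface, if the arm or the gripper's body presses on something with over 40 N, if the wrist force passes 120 N, or if a joint passes its speed limit or range.

## Working session

There is one attempt and no reset: what is moved stays moved. The work goes in short steps, Python scripts to look and compute and a shell command to move; the robot and the scene stay as the last step left them, time stands still between calls to the robot, and variables do not carry over. Pictures are saved under pics/ and viewed, about 8 in all and at most 12, crops included, and the job is handed in when it is done.

```bash
ls; mkdir -p pics; python3 - <<'E'
from plant import *
import cv2
o=get_obs();print(o)
for n in("top","side"):
    s=snapshot(n);cv2.imwrite(f"pics/{n}0.png",s["color"][:,:,::-1]);print(n,s["intrinsics"],s["distortion"],s["rvec"],s["tvec"])
E
```

```text
pics
{'clock': 0.0, 'joint_pos': array([-6.06700390e+01,  2.05914822e+01,  6.32783145e-01, -2.22392975e-02,
       -7.01345268e+01, -1.65069808e+01]), 'qvel': array([ 0.09874483,  0.06183388,  0.07122656,  0.01321177, -0.07524534,
        0.09798715]), 'tau': array([ 7.57156317e-05, -5.82728899e+01,  2.93047071e+01,  6.99722975e+00,
        7.13873509e-03, -1.38826963e-04]), 'tool_pos': array([ 0.14969144, -0.65770685,  0.23960794]), 'orientation': array([-1.79993553e+02, -9.53242763e-02,  1.02815401e+02]), 'force': array([ 0.3791366 , -0.07378072, -0.1522842 ]), 'moment': array([-0.01776273,  0.03268705, -0.0483522 ]), 'opening': 0.08739563274993752}
top [[506.90443836   0.         324.21979995]
 [  0.         506.90443836 244.99739722]
 [  0.           0.           1.        ]] [-0.04193424  0.          0.          0.          0.        ] [ 2.19322389 -2.14485292  0.07260017] [-0.00369182  0.44550436  1.30720163]
side [[606.35174669   0.         316.74962925]
 [  0.         606.35174669 236.73732559]
 [  0.           0.           1.        ]] [-0.21169542  0.          0.          0.          0.        ] [ 0.59019917 -2.61564504  1.22827621] [0.40746736 0.19209424 1.51710642]
```

View pics/top0.png

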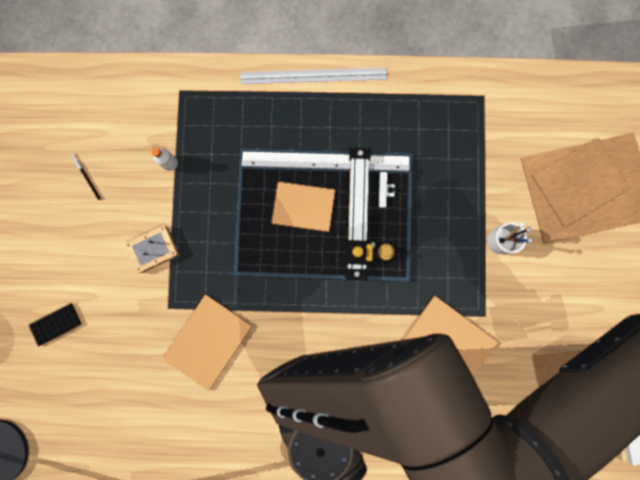

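View pics/side0.png

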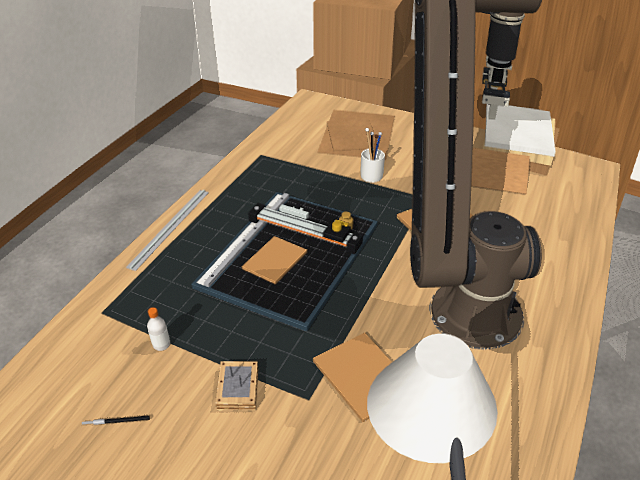

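Blank candidates in the top view are the tan board on the bed (303,207) and the larger tan boards at (208,341) and (452,335); the brown sheets at (585,185) also show. The one on the bed fits, pending a size check. The crop and measurements come next.

```bash
cat >h.py <<'E'
from plant import *
import cv2,numpy as np
def cam(s): 
    R=cv2.Rodrigues(np.array(s["rvec"]))[0]; t=np.array(s["tvec"]).ravel(); return R,t
def cast(s,px,z):
    R,t=cam(s); u=cv2.undistortPoints(np.array(px,float).reshape(-1,1,2),s["intrinsics"],np.array(s["distortion"])).reshape(-1,2)
    d=np.c_[u,np.ones(len(u))]@R; c=-R.T@t
    return c+d*((z-c[2])/d[:,2])[:,None]
def proj(s,P):
    return cv2.projectPoints(np.array(P,float),np.array(s["rvec"]),np.array(s["tvec"]),s["intrinsics"],np.array(s["distortion"]))[0].reshape(-1,2)
def tan(s,roi):
    x0,y0,x1,y1=roi; h=cv2.cvtColor(s["color"],cv2.COLOR_RGB2HSV)
    m=cv2.inRange(h,(8,80,120),(22,255,255)); k=np.zeros_like(m);k[y0:y1,x0:x1]=m[y0:y1,x0:x1]
    c=max(cv2.findContours(k,cv2.RETR_EXTERNAL,cv2.CHAIN_APPROX_NONE)[0],key=cv2.contourArea)
    return c.reshape(-1,2)
E
python3 - <<'E'
from h import *
s=snapshot("top");R,t=cam(s);print("cam",-R.T@t)
c=tan(s,(255,172,345,245));w=cast(s,c,.032)[:,:2].astype(np.float32)
print("blank",cv2.minAreaRect(w*1000))
for roi in((150,280,265,400),(400,280,510,345)):
    print("other",cv2.minAreaRect(cast(s,tan(s,roi),.005)[:,:2].astype(np.float32)*1000))
im=cv2.resize(s["color"][140:290,225:425],None,fx=4,fy=4,interpolation=cv2.INTER_CUBIC)
cv2.imwrite("pics/c.png",im[:,:,::-1])
E
```

```text
cam [ 0.33301807 -0.01914215  1.3401479 ]
blank ((545.0972290039062, 64.09676361083984), (152.875, 112.6026611328125), 83.13209533691406)
other ((192.93917846679688, 310.2255859375), (310.888671875, 304.3221435546875), 1.870697021484375)
other ((278.85888671875, -338.7966613769531), (166.35479736328125, 287.80181884765625), 1.1325523853302002)
```

View pics/c.png

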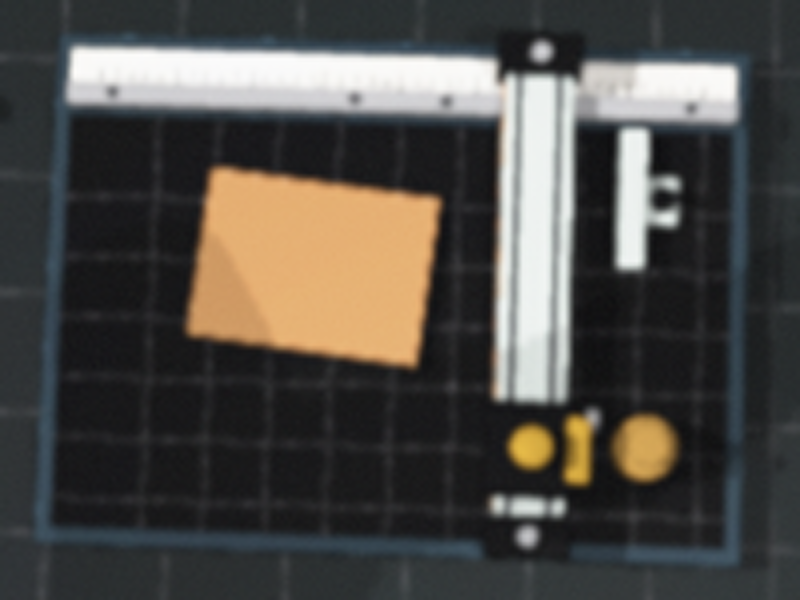

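Blank confirmed: 113×153 mm measured against 110×150, while the others are far bigger. In the crop, the fence's lower edge runs (66,108)→(738,122), the stop face is at x≈616 (y 128–270), and the rail spans x≈497–575.

```bash
cat >m.py <<'E'
from h import *
s=snapshot("top")
def f(p): return (np.array(p,float)+.5)/4-.5+[225,140]
g=cv2.cvtColor(s["color"],cv2.COLOR_RGB2GRAY).astype(float)
def edge(line,lvl): # first subpixel crossing, bright->dark
    i=np.where((line[:-1]>=lvl)&(line[1:]<lvl))[0][-1]; return i+(line[i]-lvl)/(line[i]-line[i+1])
pts=[]
for u in list(range(246,345,3))+list(range(375,408,3)):
    if 375<=u<=395: continue
    pts.append((u,160+edge(g[160:174,u],90)))
P=cast(s,pts,.022)[:,:2]*1000
vx,vy,x0,y0=cv2.fitLine(P.astype(np.float32),cv2.DIST_HUBER,0,.01,.01).ravel()
ang=np.degrees(np.arctan2(-vx/np.sign(vy),vy/np.sign(vy)))
print("fence yaw",ang,x0,y0,"res",np.std((P-[x0,y0])@[vy,-vx]))
C=cast(s,f([(66,38),(748,58),(738,562),(40,540)]),.022)[:,:2]*1000
print("bed corners",C.round(1),"sides",[np.linalg.norm(C[i]-C[i-1]).round(1) for i in range(4)],"centre",C.mean(0))
a=np.radians(ang);ex=np.array([np.cos(a),np.sin(a)]);ey=np.array([-ex[1],ex[0]])
fx=np.array([x0,y0])@ex
print("fence x - centre", fx-C.mean(0)@ex)
# stop face: dark->bright going right at rows
st=[(v_, ) for v_ in ()]
sp=[]
for v in range(175,205,3):
    l=g[v,370:386][::-1]; sp.append((385-edge(l,120),v))
S=cast(s,sp,.038)[:,:2]*1000; print("stop face y (cutter axes)",(S@ey).round(1))
rl=cast(s,f([(497,240),(575,240)]),.050)[:,:2]*1000;print("rail edges y",rl@ey)
w=cast(s,tan(s,(255,172,345,245)),.032)[:,:2].astype(np.float32)*1000
(c,sz,r)=cv2.minAreaRect(w);bp=cv2.boxPoints((c,sz,r))
print("blank",c,sz,r);print("corners cutter: d to fence, y",np.c_[fx-bp@ex,bp@ey].round(1), "centre y",np.array(c)@ey, "fx",fx,"bedcentre y",C.mean(0)@ey)
E
python3 m.py
```

```text
fence yaw -0.63942605 648.61194 72.92449 res 0.1693605253792851
bed corners [[ 697.1  233.8]
 [ 691.8 -219.8]
 [ 358.6 -215.9]
 [ 362.6  238.1]] sides [np.float64(334.5), np.float64(453.7), np.float64(333.2), np.float64(454.0)] centre [527.54637102   9.0451496 ]
fence x - centre 120.34512119474107
stop face y (cutter axes) [-126.3 -126.3 -125.9 -126.2 -126.  -125.9 -125.8 -125.7 -125.9 -126.1]
rail edges y [-48.82986134 -98.94405545]
blank (545.0972290039062, 64.09676361083984) (152.875, 112.6026611328125) 83.13209533691406
corners cutter: d to fence, y [[167.7   0.3]
 [ 55.7 -11.9]
 [ 39.1 140.1]
 [151.1 152.3]] centre y 70.1759787525433 fx 647.7577 bedcentre y 14.93192865916324
```

```bash
python3 -m handwheel '[[[0,0,0],[0,0,0.0373]],[[0,0,0],[0,0,0.0373]],[[0,0,0],[0,0,0.0373]]]' ; python3 -m handwheel '[[[0.2,0.13,0],[0,0,0]],[[0.4,0.26,0],[0,0,0]],[[0.6,0.4,0],[0,0,0]],[[0.8,0.53,0],[0,0,0]],[[0.9,0.6,0],[0,0,0]]]'
```

```text
clock: 0.45
tool_pos: [0.1497, -0.658, 0.2403]
orientation: [-180.0, -0.0, 89.1]
force: [0.3, -0.0, 0.5]
opening: 0.0876
clock: 0.87
tool_pos: [0.2676, -0.4844, 0.2405]
orientation: [180.0, -0.0, 89.6]
force: [1.0, -0.4, 0.1]
opening: 0.0877
```

```bash
python3 -m handwheel '[[[0.17,0.11,0],[0,0,0]],[[0.34,0.22,0],[0,0,0]],[[0.51,0.34,0],[0,0,0]],[[0.68,0.45,0],[0,0,0]],[[0.85,0.56,0],[0,0,0]]]' ; python3 -m handwheel '[[[0.19,0.05,0],[0,0,0]],[[0.38,0.1,0],[0,0,0]],[[0.57,0.15,0],[0,0,0]],[[0.76,0.2,0],[0,0,0]],[[0.95,0.25,0],[0,0,0]]]';python3 -m handwheel '[[[0.19,0.02,0],[0,0,0]],[[0.38,0.04,0],[0,0,0]],[[0.57,0.06,0],[0,0,0]],[[0.76,0.08,0],[0,0,0]],[[0.93,0.1,0],[0,0,0]]]'; python3 -m handwheel '[[[0,0,0],[0,0,0]],[[0,0,0],[0,0,0]]]'
```

```text
clock: 1.28
tool_pos: [0.3816, -0.3154, 0.2409]
orientation: [180.0, 0.0, 89.6]
force: [0.8, -0.4, -0.2]
opening: 0.0878
clock: 1.7
tool_pos: [0.4329, -0.1258, 0.2409]
orientation: [180.0, -0.0, 89.6]
force: [1.3, 0.2, -0.3]
opening: 0.0878
clock: 2.12
tool_pos: [0.4546, 0.0603, 0.2409]
orientation: [180.0, -0.0, 89.7]
force: [0.6, -0.1, 0.1]
opening: 0.0878
clock: 2.28
tool_pos: [0.4549, 0.0598, 0.2405]
orientation: [-180.0, 0.0, 89.8]
force: [0.1, 0.1, 0.2]
opening: 0.0877
```

```bash
python3 -m handwheel '[[[0,0,0.2],[0,0,0.001]],[[0,0,0.4],[0,0,0.001]],[[0,0,0.6],[0,0,0.001]],[[0,0,0.75],[0,0,0.001]],[[0,0,0.85],[0,0,0.001]]]'; python3 -m handwheel '[[[0,0,0.05],[0,0,0]],[[0,0,0.1],[0,0,0]],[[0,0,0.14],[0,0,0]],[[0,0,0.155],[0,0,0]],[[0,0,0.155],[0,0,0]]]'
python3 - <<'E'
from h import *
s=snapshot("wrist");cv2.imwrite("pics/w1.png",s["color"][:,:,::-1]);print(get_obs()["tool_pos"],get_obs()["orientation"])
E
```

```text
clock: 2.7
tool_pos: [0.4531, 0.0562, 0.0678]
orientation: [-179.8, 0.1, 89.1]
force: [-0.5, -0.1, -0.6]
opening: 0.0879
clock: 3.12
tool_pos: [0.4546, 0.0573, 0.0391]
orientation: [-179.9, 0.0, 89.0]
force: [-1.0, -0.5, -0.0]
opening: 0.0878
[0.45491624 0.057659   0.03968127] [-1.79992919e+02  9.12792451e-03  8.90523881e+01]
```

View pics/w1.png

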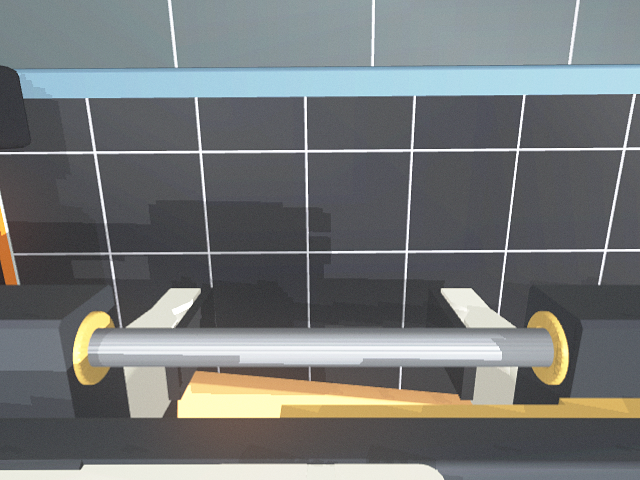

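```bash
python3 -m handwheel '[[[0,0.03,0],[0,0,-0.0008]],[[0,0.06,0],[0,0,-0.0008]],[[0,0.09,0],[0,0,-0.0008]],[[0,0.12,0],[0,0,-0.0008]],[[0,0.15,0],[0,0,-0.0008]]]'; python3 -m handwheel '[[[0,0.03,0],[0,0,0]],[[0,0.06,0],[0,0,0]],[[0,0.09,0],[0,0,0]],[[0,0.12,0],[0,0,0]],[[0,0.15,0],[0,0,0]]]';python3 -m handwheel '[[[0,0.015,0],[0,0,0]],[[0,0.03,0],[0,0,0]],[[0,0.04,0],[0,0,0]],[[0,0.04,0],[0,0,0]]]'
python3 - <<'E'
from h import *
s=snapshot("top");cv2.imwrite("pics/t1.png",cv2.resize(s["color"][120:320,190:450],None,fx=3,fy=3)[:,:,::-1]);print(get_obs()["tool_pos"],get_obs()["orientation"],get_obs()["force"])
E
```

```text
clock: 3.58
tool_pos: [0.4858, 0.0576, 0.0398]
orientation: [180.0, -0.0, 89.3]
force: [0.2, -0.2, 0.5]
opening: 0.0877
clock: 4.0
tool_pos: [0.5154, 0.0572, 0.0395]
orientation: [-180.0, 0.0, 89.3]
force: [-0.5, -0.3, 0.3]
opening: 0.0875
clock: 4.33
tool_pos: [0.5232, 0.0571, 0.0395]
orientation: [180.0, -0.0, 89.3]
force: [-0.9, 0.2, 0.5]
opening: 0.0879
[0.52289777 0.05706787 0.03951192] [-1.79998538e+02  1.66915260e-03  8.93215663e+01] [ 0.31639839 -0.54675482 -0.03608178]
```

View pics/t1.png

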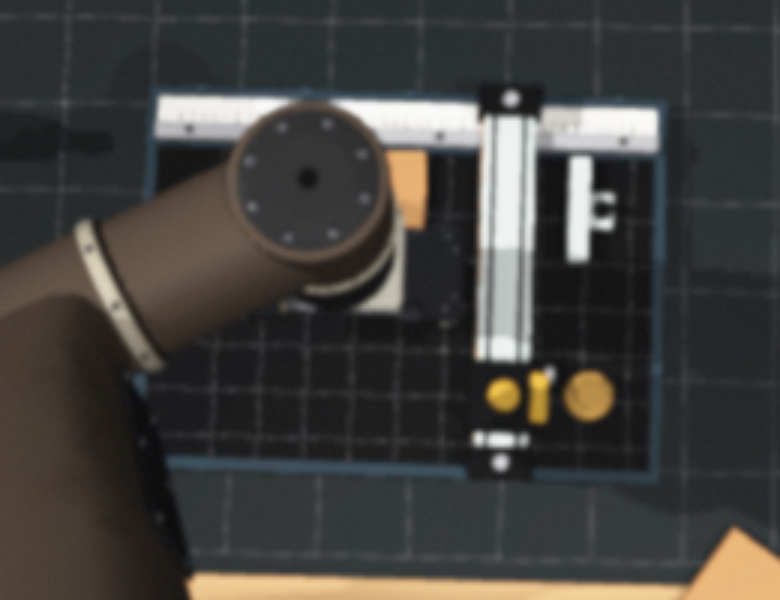

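The blank is now square to the fence, with its front edge at crop x≈428 and a gap to the fence of about 5 mm. I'll close the gap, watching the force.

```bash
python3 -m handwheel '[[[0,0.01,0],[0,0,0]],[[0,0.02,0],[0,0,0]],[[0,0.025,0],[0,0,0]],[[0,0.025,0],[0,0,0]]]'; python3 -m handwheel '[[[0,0.005,0],[0,0,0]],[[0,0.005,0],[0,0,0]],[[0,0.005,0],[0,0,0]]]';python3 -m handwheel '[[[0,0.004,0],[0,0,0]],[[0,0.004,0],[0,0,0]],[[0,0.004,0],[0,0,0]]]'
```

```text
clock: 4.72
tool_pos: [0.5281, 0.0571, 0.0396]
orientation: [180.0, -0.0, 89.3]
force: [-0.1, 0.6, 0.7]
opening: 0.0877
clock: 4.97
tool_pos: [0.5289, 0.057, 0.0396]
orientation: [180.0, -0.0, 89.3]
force: [-0.6, 0.3, -0.5]
opening: 0.0878
clock: 5.22
tool_pos: [0.5295, 0.0569, 0.0395]
orientation: [-180.0, 0.0, 89.3]
force: [-1.0, -1.0, 0.4]
opening: 0.0877
```

```bash
python3 -m handwheel '[[[0,0.005,0],[0,0,0]],[[0,0.005,0],[0,0,0]],[[0,0.005,0],[0,0,0]]]'; python3 -m handwheel '[[[0,0.005,0],[0,0,0]],[[0,0.005,0],[0,0,0]],[[0,0.005,0],[0,0,0]]]'
```

```text
clock: 5.47
tool_pos: [0.5298, 0.0567, 0.0393]
orientation: [-179.9, 0.0, 89.3]
force: [-4.7, 1.1, 2.9]
opening: 0.0875
clock: 5.72
tool_pos: [0.5298, 0.0566, 0.0391]
orientation: [-179.8, 0.0, 89.3]
force: [-7.6, 1.2, 3.5]
opening: 0.0875
```

Contact with the fence is firm (7.6 N at X stall). Next: retreat, rise, and move behind the rear edge.

```bash
python3 -m handwheel '[[[0,-0.05,0],[0,0,0]],[[0,-0.15,0],[0,0,0]],[[0,-0.15,-0.2],[0,0,0]],[[0,-0.15,-0.4],[0,0,0]],[[0,-0.15,-0.6],[0,0,0]]]'; python3 -m handwheel '[[[0.2,0,0],[0,0,0]],[[0.4,0,0],[0,0,0]],[[0.6,0,0],[0,0,0]],[[0.8,0,0],[0,0,0]],[[0.95,0,0],[0,0,0]]]'
python3 - <<'E'
from h import *
s=snapshot("top");cv2.imwrite("pics/t2.png",cv2.resize(s["color"][120:320,190:450],None,fx=3,fy=3)[:,:,::-1]);o=get_obs();print(o["tool_pos"],o["orientation"],o["joint_pos"])
w=cast(s,tan(s,(235,160,345,245)),.032)[:,:2].astype(np.float32)*1000
print(cv2.minAreaRect(w))
E
```

```text
clock: 6.13
tool_pos: [0.5012, 0.0572, 0.161]
orientation: [180.0, 0.0, 89.3]
force: [1.4, 0.9, -0.6]
opening: 0.0875
clock: 6.55
tool_pos: [0.5042, 0.2505, 0.1602]
orientation: [179.9, -0.1, 89.4]
force: [1.7, -0.3, 0.5]
opening: 0.0879
[0.50507207 0.25432928 0.16012523] [ 1.79790300e+02 -1.65962874e-01  8.94674062e+01] [ 4.65819519e+01  1.39771978e+01 -1.99215491e+01  4.91967103e-02
 -5.58369515e+01 -1.37142382e+02]
((592.8316040039062, 66.5743408203125), (153.9079132080078, 110.617431640625), 89.39322662353516)
```

View pics/t2.png

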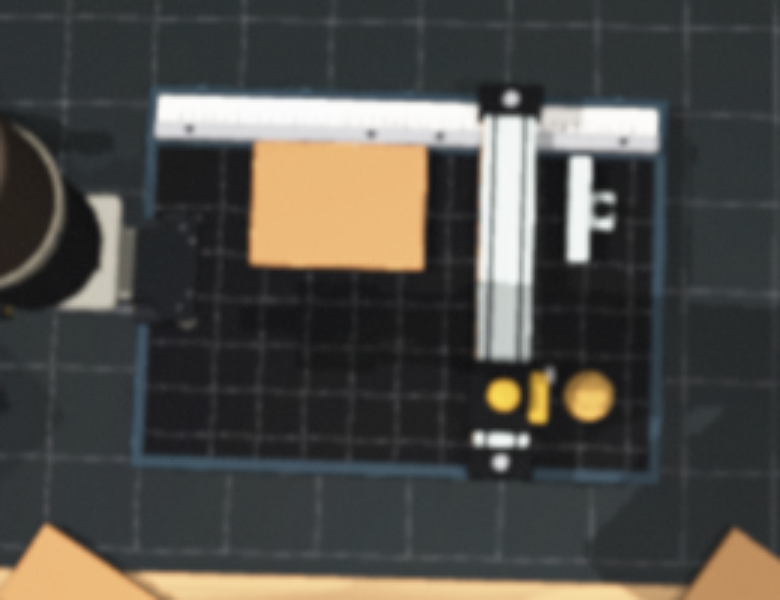

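```bash
python3 -m handwheel '[[[-0.15,0.15,0],[0,0,0.019]],[[-0.3,0.3,0],[0,0,0.038]],[[-0.425,0.43,0],[0,0,0.057]],[[-0.425,0.43,0],[0,0,0.076]],[[-0.425,0.43,0],[0,0,0.095]]]' -0.136; python3 -m handwheel '[[[0,0,0],[0,0,0.019]],[[0,0,0],[0,0,0.038]],[[0,0,0],[0,0,0.057]],[[0,0,0],[0,0,0.076]],[[0,0,0],[0,0,0.095]]]'; python3 -m handwheel '[[[0,0,0],[0,0,0.02]],[[0,0,0],[0,0,0.04]],[[0,0,0],[0,0,0.06]],[[0,0,0],[0,0,0.06]],[[0,0,0],[0,0,0.06]]]'
python3 -c "
from plant import *;o=get_obs();print(o['tool_pos'],o['orientation'],o['joint_pos'])"
```

```text
clock: 7.02
tool_pos: [0.5903, 0.1597, 0.1592]
orientation: [180.0, -0.0, 54.6]
force: [-0.1, -0.2, -0.0]
opening: 0.0598
clock: 7.43
tool_pos: [0.6048, 0.1255, 0.1532]
orientation: [-174.1, -1.0, 28.9]
force: [-0.8, -0.1, -0.6]
opening: 0.0497
clock: 7.85
tool_pos: [0.6102, 0.0776, 0.1335]
orientation: [-166.3, -0.8, 15.0]
force: [0.6, -0.2, 0.4]
opening: 0.0499
[0.61017606 0.07759236 0.13352814] [-166.33352984   -0.84332072   15.04231367] [  16.48858149   21.48053236   -7.70160952  -15.71102063  -60.56603415
 -173.61774874]
```

Joint 6 hit its limit, so yaw 0 is out; I'll use yaw ≈179.4 instead. First I back up and turn the other way.

```bash
python3 -m handwheel '[[[0,0,-0.1],[0,0,-0.019]],[[0,0,-0.2],[0,0,-0.038]],[[0,0,-0.3],[0,0,-0.057]],[[0,0,-0.3],[0,0,-0.076]],[[0,0,-0.3],[0,0,-0.095]]]'; python3 -c "
from plant import *;o=get_obs();print(o['tool_pos'],o['orientation'],o['joint_pos'])"
```

```text
clock: 8.27
tool_pos: [0.6138, 0.065, 0.194]
orientation: [-169.3, -8.5, 49.1]
force: [0.3, -0.1, -0.5]
opening: 0.0497
[0.61378854 0.06496793 0.19396759] [-169.33358713   -8.4938065    49.13281173] [  15.3772643    18.62751429   -3.68209009  -14.72513313  -67.32769492
 -139.79054846]
```

```bash
cat >go.py <<'E'
import sys
from plant import *
import numpy as np
from scipy.spatial.transform import Rotation as Q
X,Y,Z,yaw=map(float,sys.argv[1:])
a=np.radians(-.64);P=np.array([X*np.cos(a)-Y*np.sin(a),X*np.sin(a)+Y*np.cos(a),Z])/1000
o=get_obs();R=Q.from_euler('xyz',o["orientation"],degrees=True)
T=Q.from_euler('xyz',[180,0,yaw],degrees=True)
p=o["tool_pos"];print("now XY",p[0]*np.cos(a)*1e3+p[1]*np.sin(a)*1e3,-p[0]*np.sin(a)*1e3+p[1]*np.cos(a)*1e3,p[2]*1e3)
print("shift",(R.inv().apply(P-p)/.2).round(4),"turn",((R.inv()*T).as_rotvec(degrees=True)/360).round(4))
E
python3 go.py 588 180 160 89.36
```

```text
now XY 613.0245615081056 71.81981617805458 193.9675946480407
shift [ 0.3034 -0.397   0.2956] turn [-0.0201 -0.0329 -0.109 ]
```

```bash
python3 -m handwheel '[[[0.07,-0.1,0.0],[-0.0035,-0.0055,-0.018]],[[0.15,-0.2,0.1],[-0.007,-0.011,-0.036]],[[0.23,-0.3,0.2],[-0.01,-0.0165,-0.054]],[[0.3034,-0.397,0.2956],[-0.0135,-0.022,-0.072]],[[0.3034,-0.397,0.2956],[-0.0201,-0.0329,-0.109]]]';  python3 go.py 588 180 160 89.36;python3 go.py 588 180 160 179.36
```

```text
clock: 8.68
tool_pos: [0.5878, 0.1774, 0.156]
orientation: [-178.4, -1.7, 82.9]
force: [-0.6, -1.5, 0.3]
opening: 0.0499
now XY 585.8312746783149 183.9381100203362 155.97030784399473
shift [-0.0178  0.0124 -0.021 ] turn [-0.0042 -0.0049 -0.0178]
now XY 585.8312746783149 183.9381100203362 155.97030784399473
shift [-0.0178  0.0124 -0.021 ] turn [ 0.0006 -0.0073 -0.2677]
```

```bash
python3 -m handwheel '[[[-0.01,0.01,-0.02],[-0.004,-0.005,-0.018]],[[-0.01,0.01,-0.02],[-0.004,-0.005,-0.018]]]';  python3 -m handwheel '[[[0,0,0],[0,0,-0.019]],[[0,0,0],[0,0,-0.038]],[[0,0,0],[0,0,-0.057]],[[0,0,0],[0,0,-0.076]],[[0,0,0],[0,0,-0.095]]]'; python3 -m handwheel '[[[0,0,0],[0,0,-0.019]],[[0,0,0],[0,0,-0.038]],[[0,0,0],[0,0,-0.057]],[[0,0,0],[0,0,-0.076]],[[0,0,0],[0,0,-0.095]]]';python3 -m handwheel '[[[0,0,0],[0,0,-0.019]],[[0,0,0],[0,0,-0.038]],[[0,0,0],[0,0,-0.055]],[[0,0,0],[0,0,-0.055]],[[0,0,0],[0,0,-0.055]]]';python3 go.py 588 180 60 179.36
```

```text
clock: 8.85
tool_pos: [0.591, 0.1729, 0.1624]
orientation: [179.9, 0.0, 89.5]
force: [-1.0, -0.3, 0.2]
opening: 0.0497
clock: 9.27
tool_pos: [0.5916, 0.171, 0.1625]
orientation: [179.9, -0.2, 123.2]
force: [-0.2, 0.2, -0.2]
opening: 0.0497
clock: 9.68
tool_pos: [0.5916, 0.1709, 0.1624]
orientation: [179.8, -0.1, 157.4]
force: [0.2, -0.2, -0.3]
opening: 0.05
clock: 10.1
tool_pos: [0.5916, 0.1709, 0.1624]
orientation: [179.9, -0.0, 176.8]
force: [0.7, -0.5, 0.4]
opening: 0.0498
now XY 589.6455168727371 177.45801353619623 162.36764510365984
shift [0.0085 0.011  0.5119] turn [ 0.0004 -0.0001 -0.0072]
```

```bash
python3 -m handwheel '[[[0.008,0.01,0.15],[0,0,-0.0072]],[[0.008,0.01,0.3],[0,0,-0.0072]],[[0.008,0.01,0.45],[0,0,-0.0072]],[[0.008,0.01,0.56],[0,0,-0.0072]],[[0.008,0.01,0.615],[0,0,-0.0072]]]'; python3 -m handwheel '[[[0,0,0],[0,0,0]],[[0,0,0],[0,0,0]]]';python3 go.py 588 41 39.5 179.36
```

```text
clock: 10.52
tool_pos: [0.5884, 0.1723, 0.0361]
orientation: [180.0, -0.2, 179.4]
force: [-7.7, 1.9, 28.8]
opening: 0.0497
clock: 10.68
tool_pos: [0.5902, 0.1733, 0.0393]
orientation: [179.9, -0.0, 179.5]
force: [-0.8, 0.9, 1.0]
opening: 0.0498
now XY 588.211050984557 179.86942476149815 39.267563670568265
shift [ 0.0029 -0.6943 -0.0023] turn [ 0.0003 -0.0001  0.0004]
```

```bash
python3 -m handwheel '[[[0,-0.03,0],[0,0,0]],[[0,-0.07,0],[0,0,0]],[[0,-0.1,0],[0,0,0]],[[0,-0.125,0],[0,0,0]],[[0,-0.15,0],[0,0,0]]]'; python3 -m handwheel '[[[0,-0.035,0],[0,0,0]],[[0,-0.07,0],[0,0,0]],[[0,-0.105,0],[0,0,0]],[[0,-0.14,0],[0,0,0]],[[0,-0.175,0],[0,0,0]]]'; python3 -m handwheel '[[[0,-0.035,0],[0,0,0]],[[0,-0.07,0],[0,0,0]],[[0,-0.105,0],[0,0,0]],[[0,-0.14,0],[0,0,0]],[[0,-0.175,0],[0,0,0]]]'; python3 -m handwheel '[[[0,-0.035,0],[0,0,0]],[[0,-0.07,0],[0,0,0]],[[0,-0.1,0],[0,0,0]],[[0,-0.13,0],[0,0,0]],[[0,-0.15,0],[0,0,0]]]'
python3 go.py 588 33.5 39.5 179.36
python3 - <<'E'
from h import *
s=snapshot("top");cv2.imwrite("pics/t3.png",cv2.resize(s["color"][120:320,190:450],None,fx=3,fy=3)[:,:,::-1])
E
```

```text
clock: 11.1
tool_pos: [0.5898, 0.1424, 0.0394]
orientation: [179.9, -0.0, 179.6]
force: [-0.9, 1.5, -0.1]
opening: 0.0501
clock: 11.52
tool_pos: [0.5895, 0.1074, 0.039]
orientation: [179.9, -0.0, 179.7]
force: [-0.3, 0.4, 0.5]
opening: 0.0499
clock: 11.93
tool_pos: [0.5893, 0.0725, 0.0389]
orientation: [179.9, -0.0, 179.7]
force: [-0.2, 0.0, -0.2]
opening: 0.05
clock: 12.35
tool_pos: [0.5891, 0.0425, 0.0389]
orientation: [179.9, -0.0, 179.7]
force: [0.2, 1.2, 0.6]
opening: 0.0497
now XY 588.6111835742795 49.03824433520624 38.8864287950567
shift [ 0.0035 -0.0777 -0.0032] turn [ 0.0003 -0.0001  0.0009]
```

View pics/t3.png

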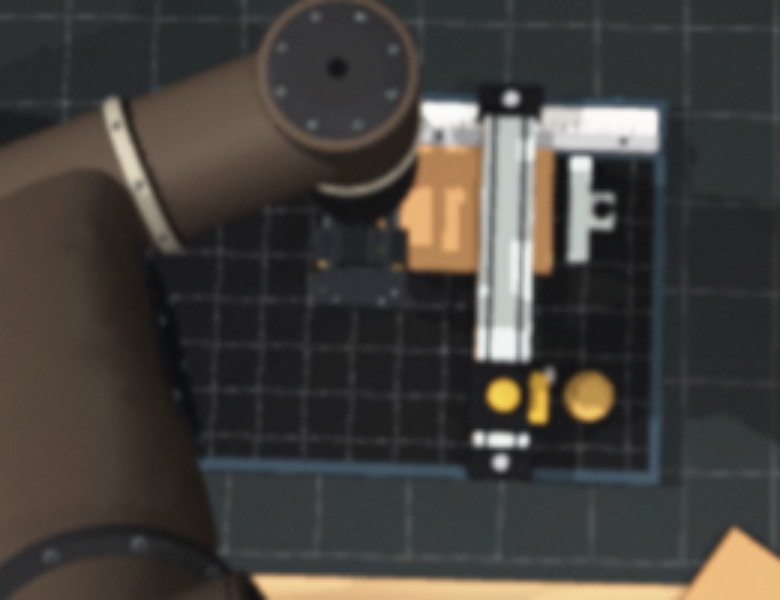

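The blank is under the rail, front edge at crop x≈553 and stop at ≈568, so about 15 mm remains.

```bash
python3 -m handwheel '[[[0,-0.02,0],[0,0,0.0009]],[[0,-0.04,0],[0,0,0.0009]],[[0,-0.06,0],[0,0,0.0009]],[[0,-0.07,0],[0,0,0.0009]],[[0,-0.07,0],[0,0,0.0009]]]'; python3 -m handwheel '[[[0,-0.005,0],[0,0,0]],[[0,-0.005,0],[0,0,0]],[[0,-0.005,0],[0,0,0]]]'; python3 -m handwheel '[[[0,-0.005,0],[0,0,0]],[[0,-0.005,0],[0,0,0]],[[0,-0.005,0],[0,0,0]]]'; python3 go.py 588 33.5 39.5 179.36
```

```text
clock: 12.82
tool_pos: [0.589, 0.0288, 0.0388]
orientation: [179.9, -0.1, 179.3]
force: [0.4, 0.2, -0.7]
opening: 0.0496
clock: 13.07
tool_pos: [0.589, 0.0283, 0.0388]
orientation: [179.9, -0.1, 179.4]
force: [0.1, 0.0, 0.2]
opening: 0.0496
clock: 13.32
tool_pos: [0.5891, 0.0273, 0.0388]
orientation: [179.9, -0.0, 179.4]
force: [0.5, 0.2, -0.0]
opening: 0.0497
now XY 588.7176732338108 33.82933043314548 38.84027050005274
shift [ 0.0036 -0.0016 -0.0033] turn [ 0.0003 -0.0001  0.    ]
```

```bash
python3 -m handwheel '[[[0,-0.005,0],[0,0,0]],[[0,-0.005,0],[0,0,0]],[[0,-0.005,0],[0,0,0]]]'; python3 -m handwheel '[[[0,-0.005,0],[0,0,0]],[[0,-0.005,0],[0,0,0]],[[0,-0.005,0],[0,0,0]]]';python3 -m handwheel '[[[0,-0.005,0],[0,0,0]],[[0,-0.005,0],[0,0,0]],[[0,-0.005,0],[0,0,0]]]'
```

```text
clock: 13.57
tool_pos: [0.5891, 0.0268, 0.0388]
orientation: [179.9, -0.0, 179.4]
force: [-1.5, 5.2, 0.2]
opening: 0.0499
clock: 13.82
tool_pos: [0.5891, 0.0266, 0.0389]
orientation: [179.8, -0.0, 179.4]
force: [-2.1, 10.0, 0.3]
opening: 0.0497
clock: 14.07
tool_pos: [0.5891, 0.0265, 0.0389]
orientation: [179.8, 0.0, 179.4]
force: [-3.7, 13.8, 1.6]
opening: 0.0499
```

The blank is firm against the stop. I'll retreat, rise and look.

```bash
python3 -m handwheel '[[[0,0.03,0],[0,0,0]],[[0,0.1,0],[0,0,0]],[[0,0.2,0],[0,0,0]],[[0,0.2,-0.2],[0,0,0]],[[0,0.2,-0.4],[0,0,0]]]'; python3 -m handwheel '[[[0,0.2,-0.1],[0,0,0]],[[0,0.4,-0.2],[0,0,0]],[[0,0.6,-0.3],[0,0,0]],[[0,0.8,-0.3],[0,0,0]],[[0,0.95,-0.3],[0,0,0]]]'
python3 - <<'E'
from h import *
s=snapshot("top");cv2.imwrite("pics/t4.png",cv2.resize(s["color"][150:250,270:410],None,fx=5,fy=5,interpolation=cv2.INTER_CUBIC)[:,:,::-1]);print(get_obs()["tool_pos"])
c=tan(s,(255,165,348,245)); w=cast(s,c,.032)[:,:2]*1000
a=np.radians(-.64);ex=np.array([np.cos(a),np.sin(a)]);ey=np.array([-ex[1],ex[0]])
U=np.c_[w@ex,w@ey];q=cv2.minAreaRect(U.astype(np.float32));print(q,U.min(0),U.max(0))
# rear edge slope
r=U[(U[:,1]>U[:,1].max()-4)&(U[:,0]>490)&(U[:,0]<640)];print("rear",np.polyfit(r[:,0],r[:,1],1),len(r))
l=U[(U[:,0]<U[:,0].min()+4)];l=l[(l[:,1]>-45)&(l[:,1]<20)];print("long",np.polyfit(l[:,1],l[:,0],1))
E
```

```text
clock: 14.48
tool_pos: [0.5878, 0.0646, 0.1174]
orientation: [-179.9, -0.4, 179.4]
force: [1.5, 0.8, 0.3]
opening: 0.0494
clock: 14.9
tool_pos: [0.5922, 0.2569, 0.1817]
orientation: [179.8, 0.1, 179.4]
force: [0.6, -0.8, -0.7]
opening: 0.0496
[0.59245922 0.26220631 0.18049429]
((592.3070678710938, -10.829029083251953), (111.4144058227539, 65.48506927490234), 1.7170612812042236) [536.90377416 -45.2248271 ] [647.55438781  22.52802585]
rear [5.53516378e-03 1.77725007e+01] 39
long [2.43152153e-02 5.38533902e+02]
```

View pics/t4.png

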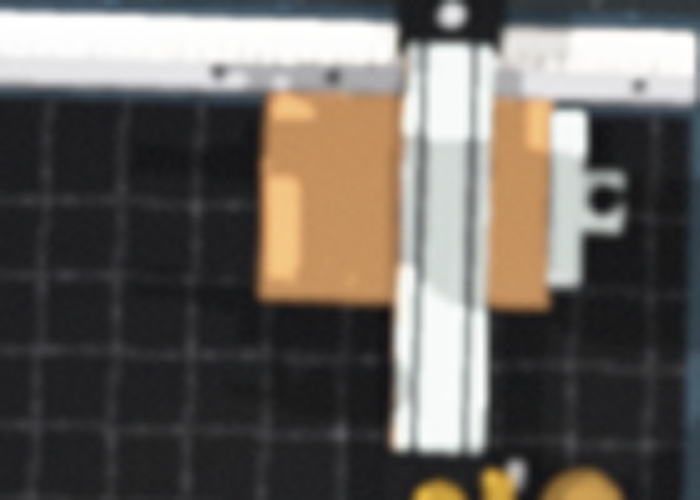

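```bash
cat > e.py <<'E'
from h import *
a=np.radians(-.64);ex=np.array([np.cos(a),np.sin(a)]);ey=np.array([-ex[1],ex[0]])
s=snapshot("top");g=s["color"][:,:,0].astype(float)
def last(l):
    m=(l.max()+l.min())/2;i=np.where((l[:-1]>=m)&(l[1:]<m))[0][-1];return i+(l[i]-m)/(l[i]-l[i+1])
L=[(u,202+last(g[202:217,u])) for u in list(range(325,348))+list(range(370,379))]
U=cast(s,L,.032)*1000;U=np.c_[U[:,:2]@ex,U[:,:2]@ey];p=np.polyfit(U[:,1],U[:,0],1)
print("long slope",p[0],"res",np.std(U[:,0]-np.polyval(p,U[:,1])),"X front,rear",np.polyval(p,[-126,24]),U[::4].round(1))
Rr=[(330-last(g[v,314:331][::-1]),v) for v in range(173,207)]
V=cast(s,Rr,.032)*1000;V=np.c_[V[:,:2]@ex,V[:,:2]@ey];p=np.polyfit(V[:,0],V[:,1],1);print("rear slope",p[0],"Y at centre",np.polyval(p,592))
E
python3 e.py
```

```text
long slope 0.004360879851052426 res 0.2379035273541954 X front,rear [536.35045414 537.00458611] [[ 537.5   12.1]
 [ 536.9    1.7]
 [ 537.    -8.8]
 [ 537.   -19.2]
 [ 536.4  -29.6]
 [ 536.5  -40. ]
 [ 536.3 -107.7]
 [ 536.5 -118.1]]
rear slope -0.005787200281443927 Y at centre 22.871723003721563
```

Both edges agree at about 0.005 rad off square, with offsets of about 1 mm or less, all inside tolerance. The arm is clear, so I'm handing in.

```bash
python3 -m handwheel '[[[0,0,0],[0,0,0]],[[0,0,0],[0,0,0]]]'; python3 -c "
from plant import *;print(close_job())"
```

```text
clock: 15.17
tool_pos: [0.5912, 0.2539, 0.1788]
orientation: [180.0, -0.1, 179.4]
force: [0.3, -0.3, 0.4]
opening: 0.0498
the job is handed in; nothing more can be done
None
```

I pushed the blank sideways with both fingertips until it lay square against the side fence. I then fed it along the fence and under the rail until it met the end stop, and retreated clear. The job was handed in at about 15 s of the 58 s allowed.

**Final checks:** In the last top view the blank is about 0.005 rad off square, measured on both its long and rear edges. It sits about 1 mm from nominal at the fence and at the stop, close to the 2 mm calibration accuracy. The pushing force rose firmly to 7.6 N at the fence and 13.8 N at the stop. A first, cruder fit of the long edge gave 0.024 rad. A finer fit using the edge on both sides of the rail did not bear that out.

**What went wrong on the way:**
- **Joint limit:** Joint 6 reached its limit while turning in mid-air, which tilted the tool. I backed out and turned the other way; the wrist force stayed under 2 N throughout.
- **Bed contact:** One fast descent overshot, and the fingertips briefly pressed on the bed with about 29 N.

I did not measure the loose objects again at the end. The carriage and weight look unmoved in the later top views, and the tool stayed well clear of the mug, glue and knife block.

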